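# Nest the marble tumbler set on the oval tray

## Task

Put the marble tumbler set together on the oval stone tray: stand the large tumbler in the middle of the tray, then lower the medium one into it, then the small one into the medium one, and finish with the lid on the small one, everything upright and fully seated. Work in that order, lower each piece in gently so that nothing is dropped or jammed, and leave the bowl, tealight block, soap dish and wooden candle stand where they stand.

Things in the scene. Friction and masses are not known exactly. Their poses are not given: they have to be found in the camera images.
- tumbler_large: White marble tumbler, open at the top, tapering evenly: outer diameter 70 mm at the rim, 54 mm at the foot, 80 mm tall, wall 5 mm; inner floor 28 mm above the underside, cavity 49.6 mm wide there. The widest of the three. Origin: centre of the underside; z up. Loose, about 320 g, upright at the start.
- tumbler_medium: White marble tumbler, open at the top, tapering evenly: outer diameter 59 mm at the rim, 43 mm at the foot, 80 mm tall, wall 5 mm; inner floor 28 mm above the underside, cavity 38.6 mm wide there. Rests on the large one's inner floor with 3 mm play all round, rim 28 mm above the outer rim. Origin: centre of the underside; z up. Loose, about 220 g, upright at the start.
- tumbler_small: White marble tumbler, open at the top, tapering evenly: outer diameter 48 mm at the rim, 32 mm at the foot, 80 mm tall, wall 5 mm; inner floor 28 mm above the underside, cavity 27.6 mm wide there. The narrowest of the three. Rests on the medium one's inner floor with 3 mm play all round, rim 28 mm above the outer rim. Origin: centre of the underside; z up. Loose, about 150 g, upright at the start.
- lid: White marble lid, 42 mm tall, about 60 g, loose, upright. From below: tapered plug 10 mm high (24 to 32 mm wide), disc 50 mm wide at 10 to 15 mm, dome narrowing to a 12 mm neck at 24 mm, round knob 20 mm wide at 29 to 38 mm. Seated, the disc rests on the small tumbler's rim, the plug inside: origin 10 mm below the rim. Origin: centre of the plug's underside; z up.
- oval_tray: Pale pink stone tray, oval (straight sides with round ends), 140 mm along its x by 100 mm along its y, flat top 12 mm above the table with a low 4 mm lip along the edge. It does not move. Origin: centre of its underside, on the table; z up.
- round_tray: Pale pink round stone tray, 104 mm across, 12 mm thick with the same low lip; not used, does not move. Origin: centre of its underside.
- bowl: Small terracotta bowl, 88 mm across, 42 mm tall, loose; to be left alone. Origin: centre of its underside.
- tealight_block: Small black stone block with a metal tealight in its top, 48 mm across, 34 mm tall, loose; to be left alone. Origin: centre of its underside.
- soap_dish: Flat dark green stone soap dish with ribs, 80 by 48 mm, 17 mm tall, loose; to be left alone. Origin: centre of its underside.
- candle_stand: Turned wooden candle stand with a stem and flat top, 58 mm across, 55 mm tall, loose; to be left alone. Origin: centre of its underside.
Things that resemble listed ones, but are neither listed nor needed, are in the scene too. Leave any blue look-alike of the tumbler_large alone.

How it is judged:
By the outcome, as a careful person would: the job done as asked, in the order asked, and still so for the second after the job is handed in, with the robot touching nothing.
It also fails if it takes over 120 s, if anything falls off the work surface, if the arm or the gripper's body presses on something with over 40 N, if the wrist force passes 120 N, or if a joint passes its speed limit or range.

## Robot

A 6-joint arm with a two-finger parallel gripper is mounted at the origin on the work surface. World frame = base frame: x ahead of the robot, y to its left, z up, the work surface at z = 0. Lengths are in mm, angles in rad, forces in N, time in s.
With the tool pointing down it reaches from about 350 to 875 mm from the base axis. Payload 4.2 kg.
Tool frame: the origin (TCP) lies midway between the tips of the shut fingers; the grasp point (between the pads) lies 19 mm behind it (arm.grasp_offset is the distance from the TCP to the grasp point, in mm); z points along the fingers, y is the line along which they close (so a half turn about z gives the same grasp; the last joint's range is limited). The gripper opens to 85 mm and grips with 20 to 120 N. Pads are 22 mm wide; open, the fingers measure 114 mm over their backs; the gripper's body (76 mm by 85 mm) begins 54 mm behind the grasp point. The pads swing forward as they close: fully open they stand 13 mm farther back than shut.
Start: joints at [1.515, 0.385, 0.008, 0, -1.194, -0.259], TCP at [193.484, 594.275, 206.712] pointing down, gripper open.
Joint ranges: [-3.14, 3.14], [-1.21, 2.06], [-1.07, 1.41], [-3.16, 2.05], [-2.99, -0.16], [-3.1, 3.1]. Speed limits (rad/s): [2.79, 2.79, 3.14, 3.14, 3.14, 3.14].

## Interface

Orientations are given as a unit quaternion [x, y, z, w].
In Python, from bench import arm gives the robot as it stands. The module is installed in compiled form; this text tells all that it offers.
- The arm moves only by the tool servo_tool, never from a script. Its argument "increments" is a list of rows, each a list of 7 numbers: the opening, from 0 (shut) to 1 (fully open), then the shift along the tool's x, y, z in m, then the turn, a rotation vector about the tool's x, y, z in degrees. In form: [[grip, x, y, z, ax, ay, az], ...]. A call has 1 to 12 rows; each row is the pose to reach, as a shift and turn from the pose commanded when the call began, along the tool's axes at that moment; what a row does not reach only later rows make up. A row lasts 1/8 s, in which the tool goes at most 62.5 mm and 10.7 degrees, less where a joint would pass 70% of its speed; a pose out of reach is approached as far as the arm can. A call with a gripper value outside its range is refused whole. The fingers move at their own pace and stop on an object; the grip force is fixed at half the most. Time passes only in rows, so rows that repeat a pose let the fingers close. It gives the time, the measured TCP pose, the force, the opening and the grip force at its end, in the units of the state.
- arm.read_state(): the state, without advancing time (a new reading comes with each control period).
- arm.get_image(name): name is "scene" or "top"; returns a dict with "color" (480x640x3 uint8, red, green, blue), "fx", "fy", "cx", "cy" (pixels), "k1" (the pictures are not rectified: a ray, as slopes to the right and down, at radius r is drawn at 1 + k1 r^2 times it, then the intrinsics apply), "rvec" (rotation vector, rad) and "tvec" (3), from world to camera coordinates, as OpenCV has them. Camera axes: x right, y down, z forward; pixel columns grow to the right and rows downward; lengths in mm; the calibration is good to about 2 mm. A picture is of the moment at which its call begins. There is no depth.
- arm.job_done(): hands the job in; it is judged then, once.
Trained networks look in the newest picture that a camera, given by its name, has taken for a name from the list of things; names that differ only in an ending like _2 or _b are one class to them, and where a whole thing is asked for, a point or a joint stands for the part that bears it (a point fixed in the world has none). Each returns a list of dicts, best first, with "p" (0 to 1); they miss things now and then, are a little off and sometimes report something else, mostly with a low value. They report only what shows in the picture. A call takes as long as a camera call. They do not tell look-alikes from the thing itself.
- arm.look_for(camera, thing): "box" ([centre column, centre row, width, height] in pixels, round what is visible of it).
- arm.spot_point(camera, thing): "centre" ([column, row] in pixels: a listed point, or the origin of a listed thing).
The state is a dict: "clock": time; "joints": joint angles; "joint_vel": joint speeds; "joint_efforts": joint torques, N m; "position": TCP position; "ee_rot": TCP orientation; "contact_force": force on the tool from outside, world axes, zero at the start; "wrist_torque": the same for the moment, N m; "gripper_width": finger opening in mm; "grasp_force": force on a finger pad.
Only numpy, scipy, OpenCV 4.12 (cv2) and the standard library are available. Lean on these libraries where they do the work, as an engineer would, in place of code of your own. Each camera call takes 0.05 s, during which the arm holds its last target. There are 200 camera calls.

## Working session

There is one attempt and no reset: what is moved stays moved. The work goes in short steps, Python scripts to look and compute and a tool call to move; the robot and the scene stay as the last step left them, time stands still between calls to the robot, and variables do not carry over. Pictures are saved under pics/ and viewed, at most 14 in all, crops included, and the job is handed in when it is done.

Besides the shell and the picture viewer there is one more tool, called by a JSON object that holds its "fn" and its "kwargs", one argument or row to a line. servo_tool: Moves the arm, as the interface text tells. Its arguments: {"type":"object","properties":{"increments":{"type":"array","items":{"type":"array","items":{"type":"number"}}}},"required":["increments"]}

```bash
mkdir -p pics
cat > h.py <<'E'
import numpy as np, cv2
from bench import arm
def save(img,fn): cv2.imwrite('pics/'+fn,cv2.cvtColor(img['color'],cv2.COLOR_RGB2BGR))
def ray(img,uv):
    p=np.array([(uv[0]-img['cx'])/img['fx'],(uv[1]-img['cy'])/img['fy']]);s=p.copy()
    for _ in range(20): s=p/(1+img['k1']*(s@s))
    R,_=cv2.Rodrigues(np.array(img['rvec'],float));t=np.array(img['tvec'],float).ravel()
    d=R.T@np.array([s[0],s[1],1]);return -R.T@t,d/np.linalg.norm(d)
def atz(img,uv,z):
    o,d=ray(img,uv);return o+d*(z-o[2])/d[2]
def proj(img,P):
    R,_=cv2.Rodrigues(np.array(img['rvec'],float));c=R@np.array(P,float)+np.array(img['tvec'],float).ravel()
    s=c[:2]/c[2];s=s*(1+img['k1']*(s@s));return s*[img['fx'],img['fy']]+[img['cx'],img['cy']]
def tri(a,ua,b,ub):
    A=np.zeros((3,3));B=np.zeros(3);
    for o,d in (ray(a,ua),ray(b,ub)):
        M=np.eye(3)-np.outer(d,d);A+=M;B+=M@o
    X=np.linalg.solve(A,B);return X,[np.linalg.norm((np.eye(3)-np.outer(d,d))@(X-o)) for o,d in (ray(a,ua),ray(b,ub))]
E
python3 - <<'E'
from h import *
a=arm.get_image('scene');b=arm.get_image('top');save(a,'s0.png');save(b,'t0.png')
for i in(a,b): print(ray(i,(320,240)),i['fx'],i['k1'])
for n in ['tumbler_large','tumbler_medium','tumbler_small','lid','oval_tray','round_tray','bowl','tealight_block','soap_dish','candle_stand']:
    for c,i in(('scene',a),('top',b)):
        print(n,c,[(np.round(d['centre']).tolist(),round(d['p'],2),atz(i,d['centre'],0)[:2].round().tolist()) for d in arm.spot_point(c,n)[:4]])
print(arm.read_state())
E
```

```text
(array([1077.89959536,  953.31924003,  850.33772076]), array([-0.39186799, -0.69476587, -0.6031085 ])) 512.0314577866042 -0.09310289362791521
(array([ 321.59861589,   13.32991852, 1344.30557676]), array([ 0.18687661, -0.00475287, -0.9823719 ])) 612.319115233864 0.0033767171121117947
tumbler_large scene [([248.0, 211.0], 0.98, [651.0, -245.0]), ([268.0, 194.0], 0.87, [558.0, -310.0])]
tumbler_large top [([429.0, 206.0], 0.77, [651.0, -240.0]), ([463.0, 248.0], 0.6, [552.0, -310.0])]
tumbler_medium scene [([424.0, 291.0], 0.57, [395.0, 270.0])]
tumbler_medium top [([201.0, 331.0], 0.71, [383.0, 270.0])]
tumbler_small scene [([318.0, 183.0], 0.77, [386.0, -299.0])]
tumbler_small top [([457.0, 318.0], 0.86, [398.0, -287.0]), ([276.0, 232.0], 0.54, [597.0, 105.0])]
lid scene [([384.0, 338.0], 0.83, [568.0, 353.0])]
lid top [([166.0, 248.0], 0.84, [567.0, 352.0]), ([362.0, 241.0], 0.63, [574.0, -86.0])]
oval_tray scene [([318.0, 276.0], 0.8, [603.0, 105.0]), ([451.0, 350.0], 0.16, [457.0, 450.0])]
oval_tray top [([278.0, 234.0], 0.7, [593.0, 101.0])]
round_tray scene [([293.0, 235.0], 0.87
[... 652 characters left out ...]
780e+00,  3.84681458e-01,  7.92017287e-03,  1.06952441e-05,
       -1.19403521e+00, -2.58599017e-01]), 'joint_vel': array([ 6.18594137e-05, -1.32726380e-03, -1.02192767e-03, -1.07305381e-04,
       -1.32030451e-03, -9.76683776e-04]), 'joint_efforts': array([-4.02116723e-05, -3.92100763e+01,  1.88616335e+01,  4.19069722e+00,
       -3.20498275e-04, -4.69572456e-06]), 'position': array([193.50617136, 594.26689706, 206.73278086]), 'ee_rot': array([ 9.87636323e-01, -1.56762539e-01,  4.95542285e-06, -4.20434189e-07]), 'contact_force': array([1.16086403, 0.52508059, 0.01213363]), 'wrist_torque': array([ 0.0156179 , -0.00390105,  0.02703136]), 'grasp_force': 0.0, 'gripper_width': 85.57734973094455}
```

View pics/s0.png

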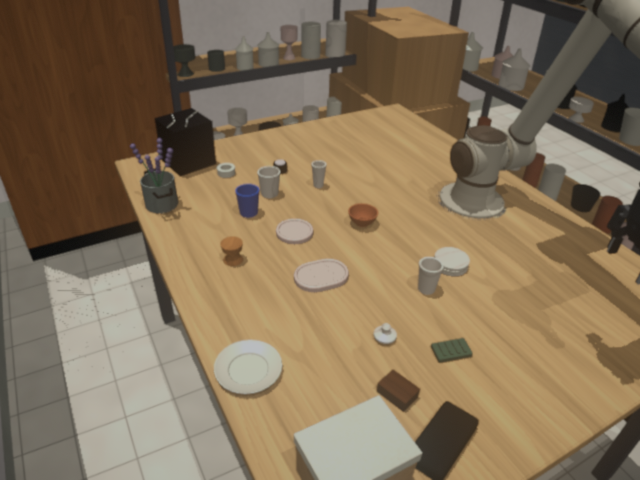

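View pics/t0.png

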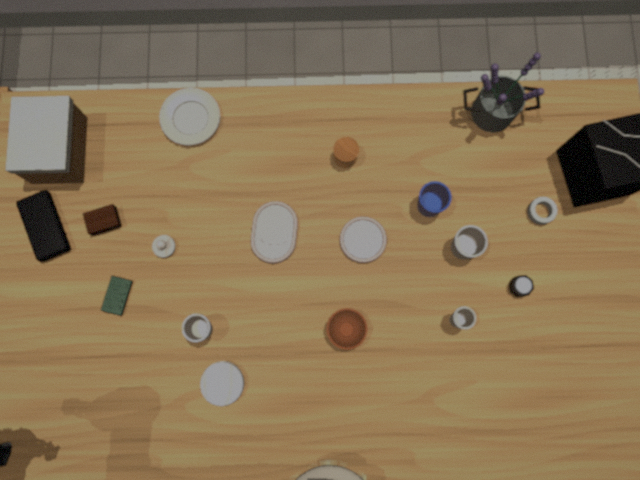

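The scene picture shows the large white tumbler at (269,183) and a blue look-alike at (248,201). The medium is at (430,276), the small at (318,174), the lid at (385,335), the oval tray at (320,275) and the round tray at (295,231). In the top picture they are: large (471,242), blue (434,199), medium (197,328), small (464,318), lid (163,246), oval tray (274,232).

These could be mistaken for the large tumbler:
- **Blue one**, top (434,199): excluded by colour.
- **White**, top (471,242): widest of the three, so this is my choice.
- **White**, top (197,328): the medium.
- **White**, top (464,318): the small.

The plates, the ring at (543,210) and the round tray are not needed.

```bash
cat > fit.py <<'E'
from h import *
from scipy.optimize import minimize
T=lambda a,b:[(z,b+(a-b)*z/80) for z in np.linspace(0,80,17)]
PROF=dict(tumbler_large=T(35,27),tumbler_medium=T(29.5,21.5),tumbler_small=T(24,16),
 lid=[(10,25),(15,25),(18,19),(21,11),(24,6),(27,7),(29,9),(31.5,9.8),(33.5,10),(36,9.8),(38,9)])
th=np.linspace(0,2*np.pi,48,endpoint=False)
def outline(name,p):
    if name=='oval_tray':
        x,y,z0,yaw=p;c,s=np.cos(yaw),np.sin(yaw);ox=np.where(np.cos(th)>0,20,-20)
        X=50*np.cos(th)+ox;Y=50*np.sin(th)
        return [np.c_[x+c*X-s*Y,y+s*X+c*Y,0*X+z0+h] for h in (0,8,16)]
    x,y,z0=p;return [np.c_[x+r*np.cos(th),y+r*np.sin(th),0*th+z0+h] for h,r in PROF[name]]
S=6
def render(img,name,p,box):
    m=np.zeros(((box[3]-box[1])*S,(box[2]-box[0])*S),np.uint8)
    sl=[np.array([proj(img,P) for P in o]) for o in outline(name,p)]
    for a,b in zip(sl[:-1],sl[1:]):
        h=cv2.convexHull(np.r_[a,b].astype(np.float32))
        cv2.fillPoly(m,[np.round(((h-[box[0],box[1]]+.5)*S-.5)*16).astype(np.int32)],1,shift=4)
    return m
def mask(img,box,sat):
    c=img['color'][box[1]:box[3],box[0]:box[2]]
    c=cv2.resize(c,None,fx=S,fy=S,interpolation=cv2.INTER_CUBIC).astype(float)
    s=1-c.min(2)/np.maximum(c.max(2),1);m=(s<sat).astype(np.uint8)
    cs,_=cv2.findContours(m,cv2.RETR_EXTERNAL,cv2.CHAIN_APPROX_NONE)
    mid=np.array(m.shape[::-1])/2
    k=max(cs,key=lambda q:cv2.contourArea(q)-5*np.linalg.norm(q.mean((0,1))-mid));m[:]=0;cv2.fillPoly(m,[k],1);return m
def fit(imgs,name,p0,sat=.32,pad=14):
    bx=[];ms=[]
    for i in imgs:
        uv=np.array([proj(i,P) for o in outline(name,p0) for P in o])
        b=np.r_[uv.min(0)-pad,uv.max(0)+pad].astype(int);b=np.clip(b,0,[639,479]*2);bx.append(b);ms.append(mask(i,b,sat))
    f=lambda p:sum(np.mean(m!=render(i,name,p,b))*m.size/m.sum() for i,m,b in zip(imgs,ms,bx))
    sim=np.array([p0]+[np.array(p0,float)+e for e in np.diag([8,8,6,.3][:len(p0)])])
    r=minimize(f,p0,method='Nelder-Mead',options=dict(initial_simplex=sim,xatol=.05,fatol=1e-5))
    v=[]
    for i,m,b in zip(imgs,ms,bx):
        c=cv2.resize(cv2.cvtColor(i['color'][b[1]:b[3],b[0]:b[2]],cv2.COLOR_RGB2BGR),m.shape[::-1],interpolation=cv2.INTER_CUBIC)
        for q,col in((m,(0,255,0)),(render(i,name,r.x,b),(0,0,255))): cv2.drawContours(c,cv2.findContours(q,cv2.RETR_EXTERNAL,cv2.CHAIN_APPROX_NONE)[0],-1,col,1)
        v.append(cv2.resize(c,(260,260)))
    return r.x,r.fun,cv2.hconcat(v) if len(v)>1 else v[0]
E
python3 - <<'E'
from fit import *
ims=[arm.get_image('scene'),arm.get_image('top')]
vs=[]
for n,p in dict(tumbler_large=(555,-310,0),tumbler_medium=(390,270,0),tumbler_small=(393,-292,0),lid=(567,352,0),oval_tray=(598,103,0,.1)).items():
    x,e,v=fit(ims,n,p);print(n,x.round(2),round(e,3));vs.append(v)
vs.append(np.zeros_like(v))
g=cv2.vconcat([cv2.hconcat(vs[i:i+2]) for i in(0,2,4)]);cv2.imwrite('pics/fit.png',cv2.resize(g,(780,585)))
E
```

```text
tumbler_large [ 554.03 -309.79    1.66] 0.455
tumbler_medium [386.12 266.56   2.65] 0.451
tumbler_small [ 393.87 -285.39    0.91] 0.156
lid [569.2  354.04   0.97] 0.121
oval_tray [ 5.9680e+02  1.0927e+02  1.6200e+00 -1.4000e-01] 0.064
```

View pics/fit.png

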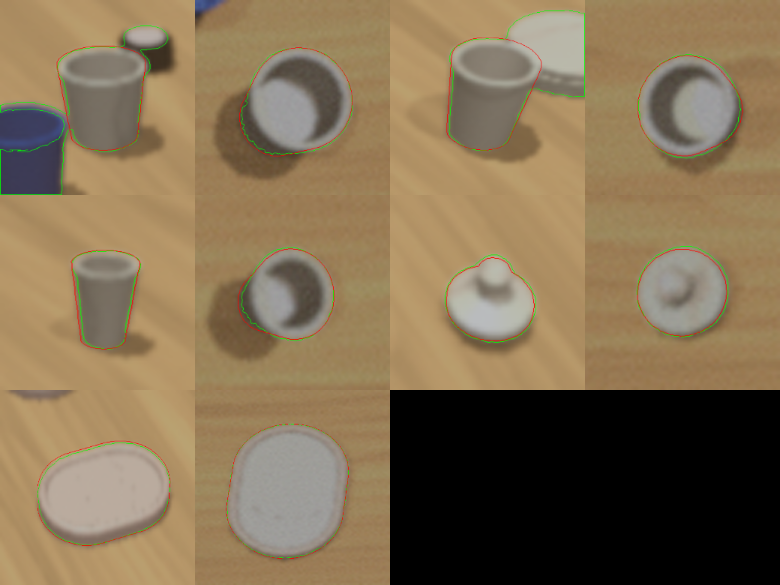

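The green and red outlines agree for all five objects. The large tumbler is the white one beside the blue look-alike, in the top-left crop pair. Fitted base heights are 1 to 3 mm, so they match the table within the calibration error. Next I work out the first moves.

```bash
cat > go.py <<'E'
import sys
from h import *
from scipy.spatial.transform import Rotation as R
# args: x y z [yawdeg of tool x]; prints tool-frame shift (m) and turn
s=arm.read_state();r=R.from_quat(s['ee_rot'])
t=np.array([float(a) for a in sys.argv[1:4]])
d=r.inv().apply(t-s['position'])/1000
X=r.apply([1,0,0]);yaw=np.degrees(np.arctan2(X[1],X[0]))
out=np.zeros(3)
if len(sys.argv)>4:
    tgt=np.radians(float(sys.argv[4]))
    M=R.from_matrix(np.c_[[np.cos(tgt),np.sin(tgt),0],[np.sin(tgt),-np.cos(tgt),0],[0,0,-1]]); out=np.degrees((r.inv()*M).as_rotvec())
print('pos',s['position'].round(1),'yaw',yaw.round(2),'shift',d.round(4),'turn',out.round(2),'F',s['contact_force'].round(1),'w',round(s['gripper_width'],1),'gf',round(s['grasp_force'],1),'t',round(s['clock'],2),'j',s['joints'].round(2))
E
python3 go.py 554 -309.8 150 -18
```

```text
pos [193.5 594.3 206.7] yaw -18.04 shift [0.6227 0.748  0.0567] turn [-0.    0.   -0.04] F [ 0.2 -0.7  0.7] w 85.4 gf 0.0 t 1.2 j [ 1.51  0.38  0.01 -0.   -1.19 -0.26]
```

{"fn": "servo_tool", "kwargs": {
  "increments": [
    [1,0.311,0.374,0,0,0,0],
    [1,0.311,0.374,0,0,0,0],
    [1,0.311,0.374,0,0,0,0],
    [1,0.311,0.374,0,0,0,0],
    [1,0.623,0.748,0.057,0,0,0],
    [1,0.623,0.748,0.057,0,0,0],
    [1,0.623,0.748,0.057,0,0,0],
    [1,0.623,0.748,0.057,0,0,0],
    [1,0.623,0.748,0.057,0,0,0],
    [1,0.623,0.748,0.057,0,0,0],
    [1,0.623,0.748,0.057,0,0,0],
    [1,0.623,0.748,0.057,0,0,0]
  ]
}}

```text
clock: 2.7
position: [471.6, -103.0, 167.8]
ee_rot: [0.988, -0.157, 0.001, -0.0]
contact_force: [1.6, 1.3, 1.4]
gripper_width: 85.3
grasp_force: 0.0
```

```bash
python3 go.py 554 -309.8 150 -18
```

```text
pos [ 471.6 -103.   167.8] yaw -18.03 shift [0.1423 0.1711 0.0179] turn [-0.03 -0.08 -0.03] F [1.6 1.3 1.4] w 85.3 gf 0.0 t 2.7 j [ 0.12  0.18 -0.39  0.   -1.    1.13]
```

{"fn": "servo_tool", "kwargs": {
  "increments": [
    [1,0.1423,0.1711,0.018,0,0,0],
    [1,0.1423,0.1711,0.018,0,0,0],
    [1,0.1423,0.1711,0.018,0,0,0],
    [1,0.1423,0.1711,0.018,0,0,0],
    [1,0.1423,0.1711,0.018,0,0,0],
    [1,0.1423,0.1711,0.018,0,0,0]
  ]
}}

```text
clock: 3.45
position: [552.8, -307.2, 149.2]
ee_rot: [0.988, -0.157, -0.0, -0.0]
contact_force: [-0.3, -0.1, 0.1]
gripper_width: 84.9
grasp_force: 0.0
```

```bash
python3 go.py 554 -309.8 48 -18
```

```text
pos [ 552.8 -307.2  149.2] yaw -18.04 shift [0.002  0.0021 0.1012] turn [-0.01  0.04 -0.04] F [-0.3 -0.1  0.1] w 84.9 gf 0.0 t 3.45 j [-0.25  0.44 -0.05 -0.   -1.08  1.51]
```

{"fn": "servo_tool", "kwargs": {
  "increments": [
    [1,0.002,0.002,0.02,0,0,0],
    [1,0.002,0.002,0.045,0,0,0],
    [1,0.002,0.002,0.07,0,0,0],
    [1,0.002,0.002,0.09,0,0,0],
    [1,0.002,0.002,0.101,0,0,0],
    [1,0.002,0.002,0.101,0,0,0],
    [1,0.002,0.002,0.101,0,0,0]
  ]
}}

```text
clock: 4.32
position: [555.2, -310.1, 49.7]
ee_rot: [0.988, -0.156, 0.001, 0.0]
contact_force: [0.1, -0.4, -0.2]
gripper_width: 85.2
grasp_force: 0.0
```

```bash
python3 go.py 554 -309.8 48 -18
python3 - <<'E'
from fit import *
i=arm.get_image('scene');save({'color':cv2.resize(i['color'][130:230,200:340],None,fx=5,fy=5)},'c1.png')
E
```

```text
pos [ 555.2 -310.1   49.7] yaw -18.0 shift [-0.0013  0.0001  0.0017] turn [ 0.01 -0.12  0.  ] F [ 0.1 -0.4 -0.2] w 85.2 gf 0.0 t 4.33 j [-0.26  0.54 -0.16  0.   -0.87  1.51]
```

View pics/c1.png

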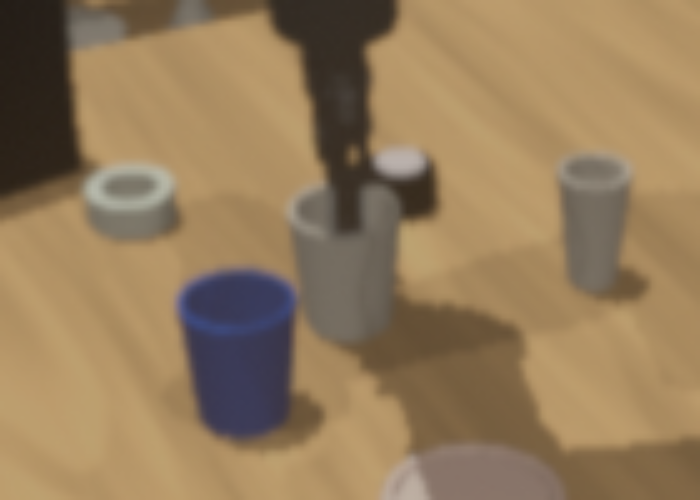

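The crop shows the gripper over the white large tumbler, with the near fingertip at crop (347,230), just outside the rim. The blue cup at (238,350) is clear of it. I'll close, reopen, turn 90° and close again so the tumbler is centred in both axes.

{"fn": "servo_tool", "kwargs": {
  "increments": [
    [0.7,0,0,0,0,0,0],
    [0.7,0,0,0,0,0,0],
    [0.7,0,0,0,0,0,0],
    [0.7,0,0,0,0,0,0],
    [0.7,0,0,0,0,0,0],
    [0.7,0,0,0,0,0,0]
  ]
}}

```text
clock: 5.12
position: [555.6, -311.0, 50.8]
ee_rot: [0.988, -0.156, 0.002, 0.001]
contact_force: [-1.6, 0.6, 6.1]
gripper_width: 59.6
grasp_force: 3.2
```

```bash
python3 go.py 554 -309.8 48 -18; python3 -c "
from h import *
for k in range(1): s=arm.read_state(); print(s['contact_force'],s['wrist_torque'],s['grasp_force'])"
```

```text
pos [ 555.6 -311.    50.8] yaw -17.99 shift [-0.0019 -0.0007  0.0028] turn [ 0.05 -0.2   0.01] F [-1.6  0.6  6.1] w 59.6 gf 3.2 t 5.12 j [-0.26  0.54 -0.16  0.   -0.87  1.51]
[-1.58918387  0.6196132   6.07499213] [0.03810981 0.371902   0.08714744] 3.241899758577347
```

Run:
```python
from fit import *
i=arm.get_image('scene');j=arm.get_image('top')
a=cv2.resize(i['color'][150:210,240:310],(490,420),interpolation=cv2.INTER_CUBIC);b=cv2.resize(j['color'][210:280,430:510],(300,262))
c=np.zeros((420,790,3),np.uint8);c[:,:490]=a;c[:262,490:]=b
save({'color':c},'c2.png')
```

```text
(no output)
```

View pics/c2.png

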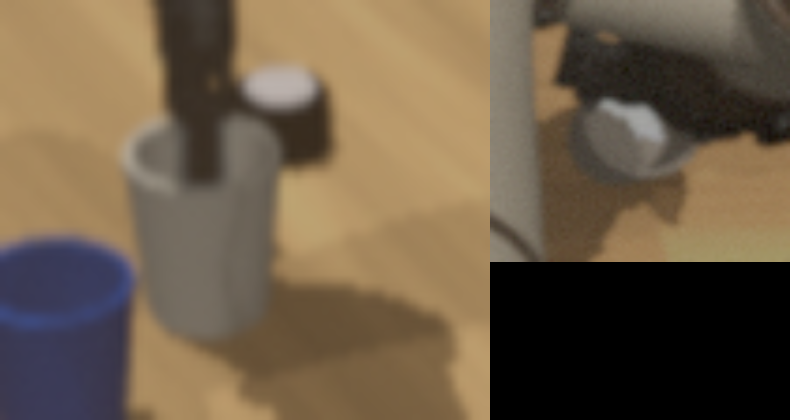

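Run:
```python
from fit import *
i=arm.get_image('scene')
d=np.array([.309,.951])
c=np.array([555,-310.])
f=lambda uv:((uv-[240,150])*7).round()
for nm,P in dict(rimnear=[*(c+35*d),80],rimc=[*c,80],tipopen=[*(c+42*d),63],tip60=[*(c+30*d),58],tip60out=[*(c+42*d),58],foot=[*(c+27*d),0]).items(): print(nm,f(proj(i,P)))
s=arm.read_state();print(s['joints'].round(4))
```

```text
rimnear [202. 187.]
rimc [194. 147.]
tipopen [205. 230.]
tip60 [202. 226.]
tip60out [205. 240.]
foot [206. 336.]
[-2.5600e-01  5.4320e-01 -1.5540e-01  1.4000e-03 -8.6880e-01  1.5119e+00]
```

The fingers closed to 60 mm without meeting the 70 mm rim, and there is a 6 N upward force. The visible tip ends at the rim, at c2 (200,185). The tips therefore stand higher than I assumed. I'll back off and measure them in free air.

{"fn": "servo_tool", "kwargs": {
  "increments": [
    [1,0,0,-0.003,0,0,0],
    [1,0,0,-0.01,0,0,0],
    [1,0,0,-0.04,0,0,0],
    [1,0,0,-0.07,0,0,0],
    [1,0,0,-0.1,0,0,0],
    [1,0,0,-0.1,0,0,0],
    [1,0,0,-0.1,0,0,0]
  ]
}}

```text
clock: 6.15
position: [553.9, -309.9, 147.8]
ee_rot: [0.988, -0.157, -0.001, -0.0]
contact_force: [0.0, -0.1, -0.4]
gripper_width: 85.5
grasp_force: 0.0
```

```bash
python3 go.py 554 -309.8 48 -18;python3 - <<'E'
from fit import *
i=arm.get_image('scene');s=arm.read_state();p=s['position'];d=np.array([.309,.951])
print(p)
c=cv2.resize(i['color'][100:200,220:330],None,fx=6,fy=6,interpolation=cv2.INTER_CUBIC)
for k,(P,col) in enumerate([([*p],(255,0,0)),([*(p[:2]+42*d),p[2]+13],(0,255,0)),([*(p[:2]-42*d),p[2]+13],(0,255,255)),([p[0],p[1],p[2]+73],(255,0,255))]):
    u=((proj(i,P)-[220,100])*6).astype(int);print(u);cv2.circle(c,tuple(map(int,u)),4,col,-1)
save({'color':c},'c3.png')
E
```

```text
pos [ 553.9 -309.9  147.8] yaw -18.06 shift [ 0.0002 -0.      0.0998] turn [-0.03  0.06 -0.06] F [ 0.  -0.1 -0.4] w 85.5 gf 0.0 t 6.15 j [-0.26  0.45 -0.05 -0.   -1.08  1.51]
[ 553.6776644  -309.78524675  147.25107525]
[283 305]
[291 321]
[274 244]
[278 169]
```

View pics/c3.png

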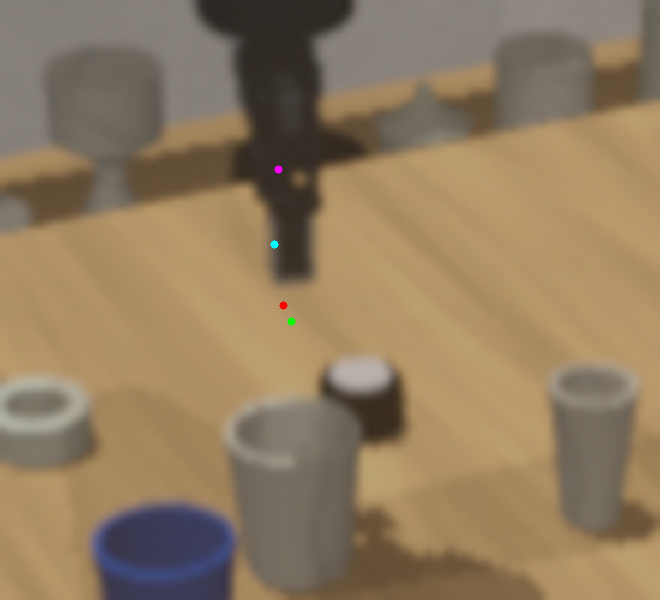

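The near tip shows at (293,280), about 22 mm above the predicted green dot. The tips therefore lie about 35 mm behind the TCP when open and about 29 mm at a 60 mm opening, which agrees with the contact on the rim. The tumbler is still upright, so I go deeper.

{"fn": "servo_tool", "kwargs": {
  "increments": [
    [1,0,0,0.025,0,0,0],
    [1,0,0,0.05,0,0,0],
    [1,0,0,0.07,0,0,0],
    [1,0,0,0.09,0,0,0],
    [1,0,0,0.11,0,0,0],
    [1,0,0,0.12,0,0,0],
    [1,0,0,0.12,0,0,0],
    [1,0,0,0.12,0,0,0]
  ]
}}

```text
clock: 7.2
position: [554.9, -310.4, 29.0]
ee_rot: [0.988, -0.157, 0.001, 0.0]
contact_force: [-0.1, 0.6, 0.4]
gripper_width: 85.6
grasp_force: 0.0
```

{"fn": "servo_tool", "kwargs": {
  "increments": [
    [0.9,0,0,0,0,0,0],
    [0.85,0,0,0,0,0,0],
    [0.8,0,0,0,0,0,0],
    [0.76,0,0,0,0,0,0],
    [0.76,0,0,0,0,0,0],
    [0.76,0,0,0,0,0,0]
  ]
}}

```text
clock: 7.95
position: [555.0, -310.5, 30.1]
ee_rot: [0.988, -0.157, 0.001, 0.0]
contact_force: [-1.3, 0.9, 5.2]
gripper_width: 67.5
grasp_force: 65.0
```

```bash
python3 go.py 554 -309.8 27 -18
```

```text
pos [ 555.  -310.5   30.1] yaw -18.01 shift [-0.0012 -0.0004  0.0031] turn [ 0.02 -0.1  -0.01] F [-1.3  0.9  5.2] w 67.5 gf 65.0 t 7.95 j [-0.26  0.57 -0.17  0.   -0.83  1.51]
```

Contact is good: 67.5 mm at 65 N. Now I reopen, turn 90° and regrip to centre the other axis.

{"fn": "servo_tool", "kwargs": {
  "increments": [
    [1,0,0,0.002,0,0,0],
    [1,0,0,0.002,0,0,0],
    [1,0,0,0.002,0,0,10],
    [1,0,0,0.002,0,0,20],
    [1,0,0,0.002,0,0,30],
    [1,0,0,0.002,0,0,40],
    [1,0,0,0.002,0,0,50],
    [1,0,0,0.002,0,0,60],
    [1,0,0,0.002,0,0,70],
    [1,0,0,0.002,0,0,80],
    [1,0,0,0.002,0,0,90],
    [1,0,0,0.002,0,0,90]
  ]
}}

```text
clock: 9.45
position: [554.3, -310.1, 26.0]
ee_rot: [-0.588, 0.809, 0.0, -0.0]
contact_force: [0.3, -1.2, 0.1]
gripper_width: 85.0
grasp_force: 0.0
```

{"fn": "servo_tool", "kwargs": {
  "increments": [
    [0.9,0,0,0,0,0,0],
    [0.85,0,0,0,0,0,0],
    [0.8,0,0,0,0,0,0],
    [0.7,0,0,0,0,0,0],
    [0.6,0,0,0,0,0,0],
    [0.6,0,0,0,0,0,0],
    [0.6,0,0,0,0,0,0]
  ]
}}

```text
clock: 10.32
position: [553.8, -310.1, 27.3]
ee_rot: [-0.588, 0.809, 0.0, -0.0]
contact_force: [-3.6, 1.4, 5.2]
gripper_width: 67.4
grasp_force: 65.4
```

```bash
python3 go.py 596.8 109.3 150
```

```text
pos [ 553.8 -310.1   27.3] yaw -107.99 shift [-0.4121  0.0888 -0.1227] turn [0. 0. 0.] F [-3.6  1.4  5.2] w 67.4 gf 65.4 t 10.32 j [-0.26  0.57 -0.18  0.   -0.83 -0.06]
```

{"fn": "servo_tool", "kwargs": {
  "increments": [
    [0.6,0,0,-0.005,0,0,0],
    [0.6,0,0,-0.02,0,0,0],
    [0.6,0,0,-0.045,0,0,0],
    [0.6,0,0,-0.08,0,0,0],
    [0.6,-0.02,0.004,-0.11,0,0,0],
    [0.6,-0.06,0.013,-0.122,0,0,0],
    [0.6,-0.11,0.024,-0.122,0,0,0],
    [0.6,-0.16,0.034,-0.122,0,0,0],
    [0.6,-0.21,0.045,-0.122,0,0,0],
    [0.6,-0.26,0.056,-0.122,0,0,0],
    [0.6,-0.31,0.067,-0.122,0,0,0],
    [0.6,-0.36,0.078,-0.122,0,0,0]
  ]
}}

```text
clock: 11.82
position: [591.8, 58.1, 149.1]
ee_rot: [-0.588, 0.809, -0.0, 0.0]
contact_force: [1.0, -0.3, -3.2]
gripper_width: 67.5
grasp_force: 68.2
```

```bash
python3 go.py 596.8 109.3 150 -108
```

```text
pos [591.8  58.1 149.1] yaw -108.02 shift [-0.0502  0.0111 -0.0009] turn [-0.04  0.04 -0.02] F [ 1.  -0.3 -3.2] w 67.5 gf 68.2 t 11.82 j [ 0.37  0.38 -0.15 -0.   -1.04 -0.68]
```

Force is −3.2 N, which matches the 320 g piece being held.

{"fn": "servo_tool", "kwargs": {
  "increments": [
    [0.6,-0.035,0.008,0,0,0,0],
    [0.6,-0.05,0.011,0,0,0,0],
    [0.6,-0.05,0.011,0,0,0,0],
    [0.6,-0.05,0.011,0.04,0,0,0],
    [0.6,-0.05,0.011,0.07,0,0,0],
    [0.6,-0.05,0.011,0.095,0,0,0],
    [0.6,-0.05,0.011,0.1,0,0,0],
    [0.6,-0.05,0.011,0.1,0,0,0],
    [0.6,-0.05,0.011,0.1,0,0,0]
  ]
}}

```text
clock: 12.95
position: [597.8, 107.2, 50.0]
ee_rot: [-0.587, 0.809, -0.0, 0.001]
contact_force: [-0.5, 0.4, -3.2]
gripper_width: 67.6
grasp_force: 68.6
```

```bash
python3 go.py 596.8 109.3 39 -108
python3 - <<'E'
from fit import *
ims=[arm.get_image('scene')]
p=arm.read_state()['position'];i=ims[0]
c=cv2.resize(i['color'][200:310,260:380],None,fx=5,fy=5,interpolation=cv2.INTER_CUBIC)
for o in outline('tumbler_large',(p[0],p[1],p[2]-27.))[::16]+outline('oval_tray',(596.8,109.3,0,-.14))[2:]:
    cv2.polylines(c,[((np.array([proj(i,P) for P in o])-[260,200]+.5)*5).astype(int).reshape(-1,1,2).astype(np.int32)],True,(255,0,0))
save({'color':c},'c4.png')
E
```

```text
pos [597.8 107.2  50. ] yaw -108.05 shift [-0.0017  0.0016  0.011 ] turn [-0.13  0.1  -0.05] F [-0.5  0.4 -3.2] w 67.6 gf 68.6 t 12.95 j [ 0.44  0.5  -0.23  0.   -0.83 -0.76]
```

View pics/c4.png

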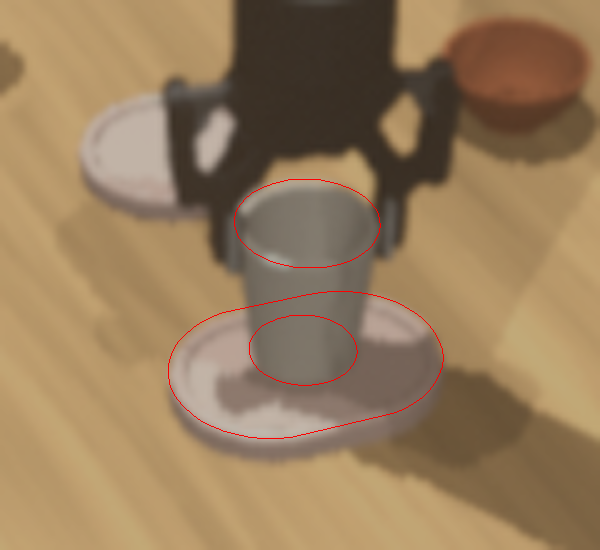

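The held tumbler is upright, its foot around (305,350) over the middle of the tray, and it agrees with the projection to about 1–2 mm. I lower it gently.

{"fn": "servo_tool", "kwargs": {
  "increments": [
    [0.6,-0.0015,0.0015,0.003,0,0,0],
    [0.6,-0.0015,0.0015,0.006,0,0,0],
    [0.6,-0.0015,0.0015,0.008,0,0,0],
    [0.6,-0.0015,0.0015,0.009,0,0,0],
    [0.6,-0.0015,0.0015,0.01,0,0,0],
    [0.6,-0.0015,0.0015,0.01,0,0,0],
    [0.6,-0.0015,0.0015,0.01,0,0,0]
  ]
}}

```text
clock: 13.88
position: [595.7, 109.2, 39.3]
ee_rot: [-0.588, 0.809, -0.0, 0.0]
contact_force: [-4.2, 1.1, 5.2]
gripper_width: 67.7
grasp_force: 69.4
```

```bash
python3 go.py 596.8 109.3 38 -108
```

```text
pos [595.7 109.2  39.3] yaw -108.02 shift [-0.0004 -0.001   0.0013] turn [-0.01  0.   -0.02] F [-4.2  1.1  5.2] w 67.7 gf 69.4 t 13.88 j [ 0.45  0.52 -0.24  0.   -0.81 -0.76]
```

{"fn": "servo_tool", "kwargs": {
  "increments": [
    [0.85,0,0,0,0,0,0],
    [1,0,0,0,0,0,0],
    [1,0,0,0,0,0,0],
    [1,0,0,0,0,0,0],
    [1,0,0,-0.02,0,0,0],
    [1,0,0,-0.05,0,0,0],
    [1,0,0,-0.09,0,0,0],
    [1,0,0,-0.12,0,0,0]
  ]
}}

```text
clock: 14.88
position: [596.3, 109.2, 160.3]
ee_rot: [-0.588, 0.809, -0.0, 0.001]
contact_force: [0.9, 0.5, 0.5]
gripper_width: 85.4
grasp_force: 0.0
```

```bash
python3 go.py 386.1 266.6 140 -108
```

```text
pos [596.3 109.2 160.3] yaw -108.03 shift [-0.0845  0.2486  0.02  ] turn [-0.09  0.06 -0.03] F [0.9 0.5 0.5] w 85.4 gf 0.0 t 14.88 j [ 0.45  0.39 -0.11  0.   -1.07 -0.76]
```

{"fn": "servo_tool", "kwargs": {
  "increments": [
    [1,-0.02,0.06,0,0,0,0],
    [1,-0.04,0.12,0,0,0,0],
    [1,-0.06,0.18,0,0,0,0],
    [1,-0.08,0.23,0,0,0,0],
    [1,-0.0845,0.2486,0.01,0,0,0],
    [1,-0.0845,0.2486,0.02,0,0,0],
    [1,-0.0845,0.2486,0.02,0,0,0]
  ]
}}

```text
clock: 15.75
position: [385.6, 265.8, 137.7]
ee_rot: [-0.587, 0.809, -0.0, -0.001]
contact_force: [-0.3, -0.1, 0.0]
gripper_width: 85.0
grasp_force: 0.0
```

```bash
python3 - <<'E'
from fit import *
ims=[arm.get_image('scene'),arm.get_image('top')]
print(arm.read_state()['position'])
x,e,v=fit(ims[:1],'tumbler_large',(596,109,12));print(x,e)
x2,e2,v2=fit(ims,'tumbler_small',(394,-287,0),sat=.28);print(x2,e2)
c=cv2.resize(ims[0]['color'][200:310,370:480],(260,260));d=cv2.resize(ims[1]['color'][200:270,240:310],(260,260))
cv2.imwrite('pics/c5.png',cv2.hconcat([v,cv2.cvtColor(c,cv2.COLOR_RGB2BGR),cv2.cvtColor(d,cv2.COLOR_RGB2BGR)]))
E
python3 go.py 386.1 266.6 140 -108
```

```text
[386.36242398 266.07626061 138.41204449]
[645.60878993 193.58443617  66.35917391] 0.45894111291193956
[ 394.03860787 -284.91432331    0.51523473] 0.24121888329315877
pos [386.4 266.1 138.4] yaw -108.1 shift [-0.0004  0.0004 -0.0016] turn [-0.01 -0.01 -0.1 ] F [0.4 0.3 0.2] w 85.2 gf 0.0 t 15.85 j [ 0.95  0.19 -0.46  0.   -0.92 -1.27]
```

View pics/c5.png

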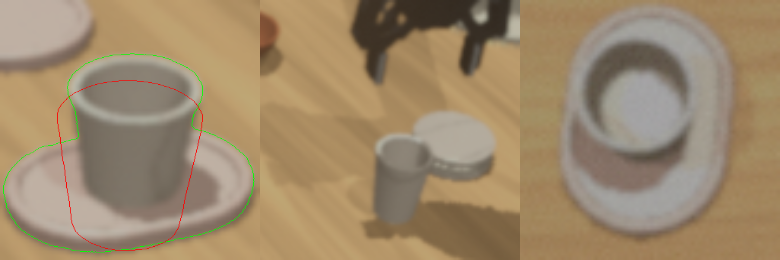

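```bash
python3 - <<'E'
from fit import *
i=arm.get_image('top')
print(proj(i,[596,109.2,92]),atz(i,(271.5,226.1),92), 'tray',proj(i,[596.8,109.3,16]),atz(i,(240+(650-520)/3.714,200+120/3.714),16))
print([ (d['centre'],d['p']) for d in arm.spot_point('top','tumbler_large')])
E
python3 go.py 386.1 266.6 24 -108
```

```text
[270.90987581 224.11802322] [591.73019598 107.99760281  92.        ] tray [273.54499639 231.05412903] [593.88711835 106.09692943  16.        ]
[([430.4, 205.0], 0.97), ([272.0, 232.0], 0.75), ([456.2, 320.7], 0.43)]
pos [386.4 266.2 138.6] yaw -108.12 shift [-0.0003  0.0005  0.1146] turn [-0.02  0.02 -0.12] F [0.2 0.1 0.6] w 85.0 gf 0.0 t 15.95 j [ 0.95  0.19 -0.46  0.   -0.92 -1.27]
```

In the crop the large tumbler stands in the middle of the tray, with the rim centre at (637,97) matching the projection to about 2 mm. The gripper is centred above the medium. I descend, close, reopen, turn and regrip.

{"fn": "servo_tool", "kwargs": {
  "increments": [
    [1,0,0,0.03,0,0,0],
    [1,0,0,0.055,0,0,0],
    [1,0,0,0.08,0,0,0],
    [1,0,0,0.1,0,0,0],
    [1,0,0,0.109,0,0,0],
    [1,0,0,0.109,0,0,0],
    [0.85,0,0,0.109,0,0,0],
    [0.75,0,0,0.109,0,0,0],
    [0.68,0,0,0.109,0,0,0],
    [0.62,0,0,0.109,0,0,0],
    [0.62,0,0,0.109,0,0,0],
    [0.62,0,0,0.109,0,0,0]
  ]
}}

```text
clock: 17.45
position: [385.7, 266.8, 30.7]
ee_rot: [-0.588, 0.809, 0.0, 0.001]
contact_force: [-2.8, 0.1, 7.8]
gripper_width: 55.4
grasp_force: 62.2
```

```bash
python3 go.py 386.1 266.6 30 -18
```

```text
pos [385.7 266.8  30.7] yaw -107.98 shift [ 0.0001 -0.0004  0.0007] turn [-7.000e-02  2.000e-02 -8.998e+01] F [-2.8  0.1  7.8] w 55.4 gf 62.2 t 17.45 j [ 0.95  0.34 -0.59  0.   -0.63 -1.27]
```

{"fn": "servo_tool", "kwargs": {
  "increments": [
    [0.85,0,0,0,0,0,0],
    [0.9,0,0,0,0,0,0],
    [0.9,0,0,0,0,0,-10],
    [0.9,0,0,0,0,0,-20],
    [0.9,0,0,0,0,0,-30],
    [0.9,0,0,0,0,0,-40],
    [0.9,0,0,0,0,0,-50],
    [0.9,0,0,0,0,0,-60],
    [0.9,0,0,0,0,0,-70],
    [0.9,0,0,0,0,0,-80],
    [0.9,0,0,0,0,0,-90],
    [0.9,0,0,0,0,0,-90]
  ]
}}

```text
clock: 18.95
position: [385.5, 266.4, 29.3]
ee_rot: [0.987, -0.158, -0.0, 0.0]
contact_force: [-0.1, -0.5, 0.3]
gripper_width: 77.1
grasp_force: 0.0
```

{"fn": "servo_tool", "kwargs": {
  "increments": [
    [0.8,0,0,0,0,0,0],
    [0.7,0,0,0,0,0,0],
    [0.65,0,0,0,0,0,0],
    [0.5,0,0,0,0,0,0],
    [0.5,0,0,0,0,0,0],
    [0.5,0,0,0,0,0,0]
  ]
}}

```text
clock: 19.7
position: [385.5, 265.9, 30.2]
ee_rot: [0.988, -0.157, 0.0, 0.0]
contact_force: [-0.5, -2.7, 7.0]
gripper_width: 56.2
grasp_force: 62.0
```

```bash
python3 go.py 596 109.2 160 -18
```

```text
pos [385.5 265.9  30.2] yaw -18.08 shift [ 0.2487  0.0838 -0.1297] turn [ 0.05 -0.01 -0.08] F [-0.5 -2.7  7. ] w 56.2 gf 62.0 t 19.7 j [ 0.95  0.34 -0.59  0.   -0.63  0.3 ]
```

{"fn": "servo_tool", "kwargs": {
  "increments": [
    [0.5,0,0,-0.005,0,0,0],
    [0.5,0,0,-0.02,0,0,0],
    [0.5,0,0,-0.05,0,0,0],
    [0.5,0,0,-0.09,0,0,0],
    [0.5,0.01,0.003,-0.125,0,0,0],
    [0.5,0.05,0.017,-0.13,0,0,0],
    [0.5,0.1,0.034,-0.13,0,0,0],
    [0.5,0.15,0.05,-0.13,0,0,0],
    [0.5,0.2,0.067,-0.13,0,0,0],
    [0.5,0.235,0.079,-0.13,0,0,0],
    [0.5,0.2487,0.0838,-0.13,0,0,0],
    [0.5,0.2487,0.0838,-0.13,0,0,0]
  ]
}}

```text
clock: 21.2
position: [595.8, 109.3, 158.5]
ee_rot: [0.988, -0.158, -0.001, 0.0]
contact_force: [-0.6, -0.5, -1.8]
gripper_width: 56.6
grasp_force: 64.5
```

{"fn": "servo_tool", "kwargs": {
  "increments": [
    [0.5,0,0,0,0,0,0],
    [0.5,0,0,0,0,0,0]
  ]
}}

```text
clock: 21.45
position: [595.3, 110.7, 159.7]
ee_rot: [0.988, -0.156, -0.0, -0.0]
contact_force: [0.2, 0.2, -1.9]
gripper_width: 56.5
grasp_force: 64.5
```

```bash
python3 go.py 596 109.2 125 -18;  python3 - <<'E'
from fit import *
i=arm.get_image('scene');j=arm.get_image('top');p=arm.read_state()['position']
a=cv2.resize(i['color'][200:300,270:370],(480,480),interpolation=cv2.INTER_CUBIC)
for n,q in(('tumbler_medium',(p[0],p[1],p[2]-30.2)),('tumbler_large',(596,109.2,12))):
  for o in outline(n,q)[::16]:
    cv2.polylines(a,[((np.array([proj(i,P) for P in o])-[270,200]+.5)*4.8).astype(np.int32).reshape(-1,1,2)],True,(255,0,0))
save({'color':a},'c6.png')
E
```

```text
pos [595.3 110.7 159.7] yaw -17.95 shift [0.0011 0.0012 0.0347] turn [-0.02  0.    0.05] F [ 0.2  0.2 -1.9] w 56.5 gf 64.5 t 21.45 j [ 0.45  0.39 -0.11 -0.   -1.07  0.81]
```

View pics/c6.png

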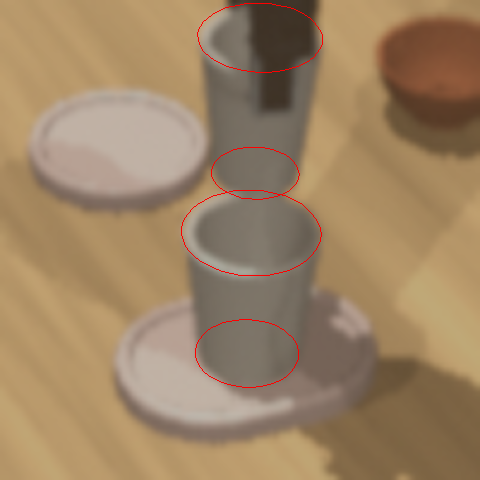

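The medium hangs upright with its foot at (255,175), concentric with the large rim at (252,233). Before lowering I take a few more position readings to average out noise.

Run:
```python
from h import *
P=[]
for k in range(4):
    P.append(arm.read_state()['position']);arm.get_image('top')
print(np.round(P,1))
```

```text
[[595.6 110.5 159.8]
 [595.7 110.4 159.8]
 [595.8 110.3 159.7]
 [595.9 110.2 159.7]]
```

{"fn": "servo_tool", "kwargs": {
  "increments": [
    [0.5,0,0.0004,0.015,0,0,0],
    [0.5,0,0.0004,0.03,0,0,0],
    [0.5,0,0.0004,0.04,0,0,0],
    [0.5,0,0.0004,0.048,0,0,0],
    [0.5,0,0.0004,0.056,0,0,0],
    [0.5,0,0.0004,0.064,0,0,0],
    [0.5,0,0.0004,0.072,0,0,0],
    [0.5,0,0.0004,0.076,0,0,0],
    [0.5,0,0.0004,0.08,0,0,0],
    [0.5,0,0.0004,0.08,0,0,0],
    [0.5,0,0.0004,0.08,0,0,0]
  ]
}}

```text
clock: 23.12
position: [596.2, 109.5, 79.7]
ee_rot: [0.988, -0.157, 0.0, -0.0]
contact_force: [-0.4, -0.3, -2.1]
gripper_width: 56.4
grasp_force: 64.5
```

```bash
python3 go.py 596 109.2 70 -18
```

```text
pos [596.2 109.5  79.7] yaw -18.03 shift [-0.0001  0.0003  0.0097] turn [-0.02 -0.03 -0.03] F [-0.4 -0.3 -2.1] w 56.4 gf 64.5 t 23.12 j [ 0.45  0.47 -0.21  0.   -0.9   0.81]
```

No side contact so far. Now the last 10 mm, slowly.

{"fn": "servo_tool", "kwargs": {
  "increments": [
    [0.5,0,0.0003,0.002,0,0,0],
    [0.5,0,0.0003,0.004,0,0,0],
    [0.5,0,0.0003,0.006,0,0,0],
    [0.5,0,0.0003,0.0075,0,0,0],
    [0.5,0,0.0003,0.0085,0,0,0],
    [0.5,0,0.0003,0.0095,0,0,0],
    [0.5,0,0.0003,0.0095,0,0,0],
    [0.5,0,0.0003,0.0095,0,0,0]
  ]
}}

```text
clock: 24.12
position: [596.1, 109.1, 70.4]
ee_rot: [0.988, -0.157, 0.0, -0.0]
contact_force: [-0.0, -2.0, 1.1]
gripper_width: 56.1
grasp_force: 64.7
```

{"fn": "servo_tool", "kwargs": {
  "increments": [
    [0.75,0,0,0,0,0,0],
    [0.9,0,0,0,0,0,0],
    [1,0,0,0,0,0,0],
    [1,0,0,0,0,0,0],
    [1,0,0,-0.02,0,0,0],
    [1,0,0,-0.05,0,0,0],
    [1,0,0,-0.08,0,0,0],
    [1,0,0,-0.1,0,0,0],
    [1,0,0,-0.1,0,0,0]
  ]
}}

```text
clock: 25.25
position: [596.9, 109.5, 171.7]
ee_rot: [0.988, -0.157, 0.002, -0.001]
contact_force: [-0.4, 0.1, -0.6]
gripper_width: 85.4
grasp_force: 0.0
```

```bash
python3 go.py 394 -285.5 140 -18;  python3 - <<'E'
from fit import *
i=arm.get_image('scene')
a=cv2.resize(i['color'][200:300,270:370],(480,480),interpolation=cv2.INTER_CUBIC)
for n,q in(('tumbler_medium',(596,109.2,40)),('tumbler_large',(596,109.2,12))):
    o=outline(n,q)[-1]
    cv2.polylines(a,[((np.array([proj(i,P) for P in o])-[270,200]+.5)*4.8).astype(np.int32).reshape(-1,1,2)],True,(255,0,0))
save({'color':a},'c7.png')
E
```

```text
pos [596.9 109.5 171.7] yaw -18.03 shift [-0.0708  0.4385  0.0303] turn [-0.16 -0.18 -0.03] F [-0.4  0.1 -0.6] w 85.4 gf 0.0 t 25.25 j [ 0.45  0.38 -0.09  0.   -1.09  0.81]
```

View pics/c7.png

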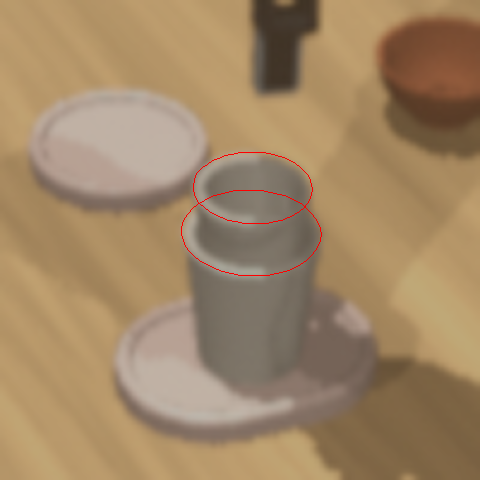

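The medium is seated: its rim at (253,190) and the large rim at (252,235) both match the projection. Now the small tumbler.

{"fn": "servo_tool", "kwargs": {
  "increments": [
    [1,-0.01,0.06,0,0,0,0],
    [1,-0.02,0.12,0,0,0,0],
    [1,-0.03,0.18,0,0,0,0],
    [1,-0.04,0.24,0,0,0,0],
    [1,-0.05,0.3,0,0,0,0],
    [1,-0.06,0.36,0,0,0,0],
    [1,-0.067,0.41,0.01,0,0,0],
    [1,-0.07,0.43,0.02,0,0,0],
    [1,-0.0708,0.4385,0.03,0,0,0],
    [1,-0.0708,0.4385,0.03,0,0,0],
    [1,-0.0708,0.4385,0.03,0,0,0],
    [1,-0.0708,0.4385,0.03,0,0,0]
  ]
}}

```text
clock: 26.8
position: [393.5, -285.4, 140.3]
ee_rot: [0.988, -0.156, 0.0, 0.0]
contact_force: [-0.5, 0.0, 0.6]
gripper_width: 85.0
grasp_force: 0.0
```

```bash
python3 go.py 394 -285.5 31 -18
```

```text
pos [ 393.5 -285.4  140.3] yaw -17.95 shift [ 0.0004 -0.      0.1093] turn [ 0.   -0.05  0.05] F [-0.5  0.   0.6] w 85.0 gf 0.0 t 26.8 j [-0.29  0.21 -0.42  0.   -0.93  1.55]
```

{"fn": "servo_tool", "kwargs": {
  "increments": [
    [1,0,0,0.03,0,0,0],
    [1,0,0,0.055,0,0,0],
    [1,0,0,0.08,0,0,0],
    [1,0,0,0.1,0,0,0],
    [1,0,0,0.109,0,0,0],
    [0.9,0,0,0.109,0,0,0],
    [0.75,0,0,0.109,0,0,0],
    [0.65,0,0,0.109,0,0,0],
    [0.56,0,0,0.109,0,0,0],
    [0.49,0,0,0.109,0,0,0],
    [0.49,0,0,0.109,0,0,0],
    [0.49,0,0,0.109,0,0,0]
  ]
}}

```text
clock: 28.3
position: [393.6, -286.3, 32.4]
ee_rot: [0.988, -0.157, 0.001, 0.0]
contact_force: [-1.9, 1.1, 6.9]
gripper_width: 45.6
grasp_force: 60.0
```

{"fn": "servo_tool", "kwargs": {
  "increments": [
    [0.7,0,0,0,0,0,0],
    [0.8,0,0,0,0,0,0],
    [0.8,0,0,0,0,0,10],
    [0.8,0,0,0,0,0,20],
    [0.8,0,0,0,0,0,30],
    [0.8,0,0,0,0,0,40],
    [0.8,0,0,0,0,0,50],
    [0.8,0,0,0,0,0,60],
    [0.8,0,0,0,0,0,70],
    [0.8,0,0,0,0,0,80],
    [0.8,0,0,0,0,0,90],
    [0.8,0,0,0,0,0,90]
  ]
}}

```text
clock: 29.8
position: [392.6, -285.9, 30.7]
ee_rot: [-0.588, 0.809, 0.0, -0.0]
contact_force: [-0.1, -0.2, -0.7]
gripper_width: 68.2
grasp_force: 0.0
```

{"fn": "servo_tool", "kwargs": {
  "increments": [
    [0.7,0,0,0,0,0,0],
    [0.6,0,0,0,0,0,0],
    [0.55,0,0,0,0,0,0],
    [0.4,0,0,0,0,0,0],
    [0.4,0,0,0,0,0,0],
    [0.4,0,0,0,0,0,0]
  ]
}}

```text
clock: 30.55
position: [393.1, -286.1, 31.4]
ee_rot: [-0.588, 0.809, -0.0, 0.0]
contact_force: [-0.2, -0.1, 5.4]
gripper_width: 44.8
grasp_force: 60.8
```

```bash
python3 go.py 596.1 109.2 185 -108
```

```text
pos [ 393.1 -286.1   31.4] yaw -108.02 shift [-0.4387 -0.0709 -0.1536] turn [-0.04 -0.01 -0.02] F [-0.2 -0.1  5.4] w 44.8 gf 60.8 t 30.55 j [-0.29  0.37 -0.55  0.   -0.65 -0.02]
```

{"fn": "servo_tool", "kwargs": {
  "increments": [
    [0.4,0,0,-0.005,0,0,0],
    [0.4,0,0,-0.02,0,0,0],
    [0.4,0,0,-0.05,0,0,0],
    [0.4,0,0,-0.09,0,0,0],
    [0.4,-0.01,-0.002,-0.13,0,0,0],
    [0.4,-0.05,-0.008,-0.154,0,0,0],
    [0.4,-0.1,-0.016,-0.154,0,0,0],
    [0.4,-0.15,-0.024,-0.154,0,0,0],
    [0.4,-0.2,-0.032,-0.154,0,0,0],
    [0.4,-0.25,-0.04,-0.154,0,0,0],
    [0.4,-0.3,-0.048,-0.154,0,0,0],
    [0.4,-0.34,-0.055,-0.154,0,0,0]
  ]
}}

```text
clock: 32.05
position: [550.3, 22.2, 184.1]
ee_rot: [-0.588, 0.809, 0.001, -0.001]
contact_force: [-0.4, -0.4, -1.3]
gripper_width: 44.9
grasp_force: 61.4
```

```bash
python3 go.py 596.1 109.2 185 -108
```

```text
pos [550.3  22.2 184.1] yaw -107.99 shift [-0.0969 -0.0167 -0.001 ] turn [ 0.09 -0.02  0.01] F [-0.4 -0.4 -1.3] w 44.9 gf 61.4 t 32.05 j [ 0.33  0.28 -0.21 -0.   -1.09 -0.65]
```

{"fn": "servo_tool", "kwargs": {
  "increments": [
    [0.4,-0.05,-0.008,0,0,0,0],
    [0.4,-0.085,-0.0138,0,0,0,0],
    [0.4,-0.0985,-0.016,0,0,0,0],
    [0.4,-0.0985,-0.016,0,0,0,0],
    [0.4,-0.0985,-0.016,0,0,0,0],
    [0.4,-0.0985,-0.016,0,0,0,0],
    [0.4,-0.0985,-0.016,0,0,0,0],
    [0.4,-0.0985,-0.016,0,0,0,0]
  ]
}}

```text
clock: 33.05
position: [596.0, 108.6, 185.1]
ee_rot: [-0.587, 0.809, -0.0, 0.0]
contact_force: [-0.4, -0.3, -1.3]
gripper_width: 45.0
grasp_force: 61.5
```

```bash
python3 go.py 596.1 109.2 155 -108;  python3 - <<'E'
from fit import *
i=arm.get_image('scene');p=arm.read_state()['position'];print(p)
a=cv2.resize(i['color'][175:285,265:375],(480,480),interpolation=cv2.INTER_CUBIC)
for n,q in(('tumbler_small',(p[0],p[1],p[2]-31.4)),('tumbler_medium',(596,109.2,40))):
  for o in outline(n,q)[::16]:
    cv2.polylines(a,[((np.array([proj(i,P) for P in o])-[265,175]+.5)*480/110).astype(np.int32).reshape(-1,1,2)],True,(255,0,0))
save({'color':a},'c8.png')
E
```

```text
pos [596.  108.6 185.1] yaw -108.07 shift [-0.0006  0.0001  0.0301] turn [-0.01  0.01 -0.07] F [-0.4 -0.3 -1.3] w 45.0 gf 61.5 t 33.05 j [ 0.45  0.37 -0.07 -0.   -1.13 -0.76]
[596.01915487 108.75061932 185.08901494]
```

View pics/c8.png

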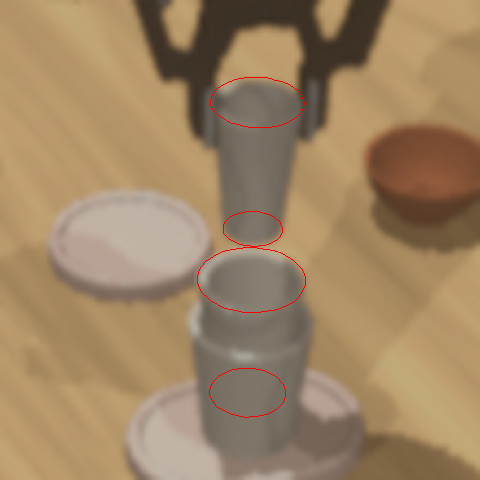

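The small hangs upright with its foot at (253,230), concentric above the medium rim at (251,280). I lower it.

{"fn": "servo_tool", "kwargs": {
  "increments": [
    [0.4,-0.0002,0,0.015,0,0,0],
    [0.4,-0.0002,0,0.03,0,0,0],
    [0.4,-0.0002,0,0.038,0,0,0],
    [0.4,-0.0002,0,0.046,0,0,0],
    [0.4,-0.0002,0,0.054,0,0,0],
    [0.4,-0.0002,0,0.062,0,0,0],
    [0.4,-0.0002,0,0.069,0,0,0],
    [0.4,-0.0002,0,0.074,0,0,0],
    [0.4,-0.0002,0,0.078,0,0,0],
    [0.4,-0.0002,0,0.078,0,0,0],
    [0.4,-0.0002,0,0.078,0,0,0]
  ]
}}

```text
clock: 34.48
position: [596.3, 109.3, 107.2]
ee_rot: [-0.588, 0.809, -0.0, 0.0]
contact_force: [0.2, 0.7, -2.0]
gripper_width: 44.6
grasp_force: 61.4
```

{"fn": "servo_tool", "kwargs": {
  "increments": [
    [0.4,0,0,0.002,0,0,0],
    [0.4,0,0,0.004,0,0,0],
    [0.4,0,0,0.0055,0,0,0],
    [0.4,0,0,0.0065,0,0,0],
    [0.4,0,0,0.0072,0,0,0],
    [0.4,0,0,0.0072,0,0,0],
    [0.4,0,0,0.0072,0,0,0]
  ]
}}

```text
clock: 35.35
position: [596.2, 109.2, 99.8]
ee_rot: [-0.588, 0.809, -0.0, 0.0]
contact_force: [0.8, 0.4, -1.4]
gripper_width: 44.2
grasp_force: 61.4
```

{"fn": "servo_tool", "kwargs": {
  "increments": [
    [0.4,0,0,0.0005,0,0,0],
    [0.4,0,0,0.001,0,0,0],
    [0.4,0,0,0.001,0,0,0],
    [0.4,0,0,0.001,0,0,0]
  ]
}}

```text
clock: 35.85
position: [596.4, 109.3, 99.5]
ee_rot: [-0.588, 0.809, -0.0, 0.0]
contact_force: [-1.2, 1.0, 4.4]
gripper_width: 44.4
grasp_force: 62.0
```

Seated: the force rose to +4.4 N at the expected height. I release, lift and head to the lid.

{"fn": "servo_tool", "kwargs": {
  "increments": [
    [0.6,0,0,0,0,0,0],
    [0.75,0,0,0,0,0,0],
    [0.85,0,0,0,0,0,0],
    [0.85,0,0,0,0,0,0],
    [0.85,0,0,-0.02,0,0,0],
    [0.85,0,0,-0.05,0,0,0],
    [0.85,0,0,-0.08,0,0,0],
    [0.85,0,0,-0.09,0,0,0],
    [0.85,0,0,-0.09,0,0,0]
  ]
}}

```text
clock: 36.98
position: [596.1, 109.3, 188.7]
ee_rot: [-0.587, 0.809, 0.0, 0.0]
contact_force: [-0.3, 0.6, -1.0]
gripper_width: 72.9
grasp_force: 0.0
```

```bash
python3 go.py 569.2 354 100 -108
```

```text
pos [596.1 109.3 188.7] yaw -108.05 shift [-0.2243  0.1014  0.0889] turn [-0.01  0.04 -0.05] F [-0.3  0.6 -1. ] w 72.9 gf 0.0 t 36.98 j [ 0.45  0.37 -0.07 -0.   -1.14 -0.76]
```

{"fn": "servo_tool", "kwargs": {
  "increments": [
    [0.7,-0.05,0.023,0,0,0,0],
    [0.7,-0.1,0.045,0,0,0,0],
    [0.7,-0.15,0.068,0.03,0,0,0],
    [0.7,-0.2,0.09,0.06,0,0,0],
    [0.7,-0.2243,0.1014,0.089,0,0,0],
    [0.7,-0.2243,0.1014,0.089,0,0,0],
    [0.7,-0.2243,0.1014,0.089,0,0,0],
    [0.7,-0.2243,0.1014,0.089,0,0,0],
    [0.7,-0.2243,0.1014,0.089,0,0,0]
  ]
}}

```text
clock: 38.1
position: [569.8, 353.3, 100.9]
ee_rot: [-0.587, 0.81, 0.0, 0.001]
contact_force: [-0.1, 0.3, 0.5]
gripper_width: 59.9
grasp_force: 0.0
```

```bash
python3 go.py 569.2 354 5 -108
```

```text
pos [569.8 353.3 100.9] yaw -108.11 shift [-0.0004  0.0009  0.0959] turn [-0.05  0.09 -0.11] F [-0.1  0.3  0.5] w 59.9 gf 0.0 t 38.1 j [ 0.8   0.54 -0.01  0.   -1.02 -1.11]
```

{"fn": "servo_tool", "kwargs": {
  "increments": [
    [0.7,0,0.0005,0.025,0,0,0],
    [0.7,0,0.0005,0.05,0,0,0],
    [0.7,0,0.0005,0.07,0,0,0],
    [0.6,0,0.0005,0.085,0,0,0],
    [0.55,0,0.0005,0.093,0,0,0],
    [0.5,0,0.0005,0.096,0,0,0],
    [0.4,0,0.0005,0.096,0,0,0],
    [0.4,0,0.0005,0.096,0,0,0]
  ]
}}

```text
clock: 39.1
position: [569.1, 354.4, 4.5]
ee_rot: [-0.588, 0.809, 0.0, 0.001]
contact_force: [-1.1, 0.1, 0.2]
gripper_width: 34.3
grasp_force: 0.0
```

```bash
python3 go.py 569.2 354 5 -108;  python3 - <<'E'
from fit import *
i=arm.get_image('scene')
save({'color':cv2.resize(i['color'][290:360,340:430],(720,560),interpolation=cv2.INTER_CUBIC)},'c9.png')
E
```

```text
pos [569.1 354.4   4.5] yaw -108.03 shift [ 0.0003 -0.0002 -0.0005] turn [-0.04  0.07 -0.03] F [-1.1  0.1  0.2] w 34.3 gf 0.0 t 39.1 j [ 0.8   0.65 -0.1   0.   -0.83 -1.11]
```

View pics/c9.png

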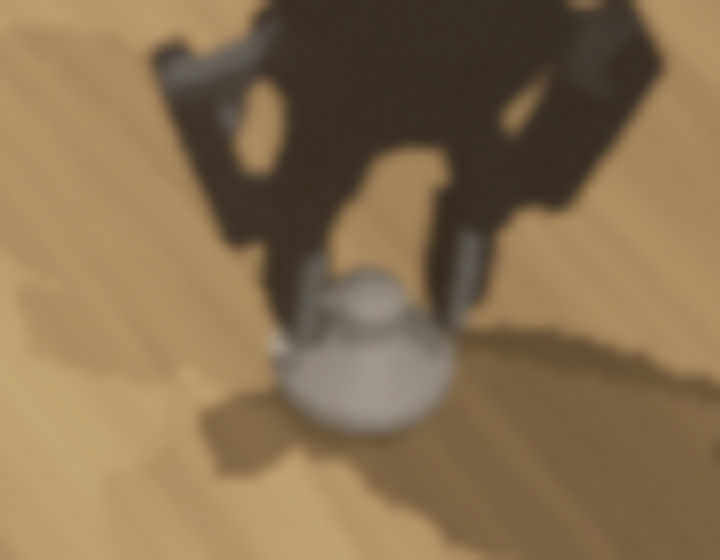

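The crop shows the pads at (315,290) and (460,275) straddling the knob at (368,298), with their tips just above the dome. I close, reopen, turn and close.

{"fn": "servo_tool", "kwargs": {
  "increments": [
    [0.33,0,0,0,0,0,0],
    [0.28,0,0,0,0,0,0],
    [0.2,0,0,0,0,0,0],
    [0.2,0,0,0,0,0,0],
    [0.2,0,0,0,0,0,0]
  ]
}}

```text
clock: 39.78
position: [568.8, 354.1, 4.0]
ee_rot: [-0.588, 0.809, -0.0, 0.0]
contact_force: [0.5, 0.1, 2.0]
gripper_width: 17.7
grasp_force: 35.4
```

{"fn": "servo_tool", "kwargs": {
  "increments": [
    [0.4,0,0,0,0,0,0],
    [0.5,0,0,0,0,0,0],
    [0.5,0,0,0,0,0,-10],
    [0.5,0,0,0,0,0,-20],
    [0.5,0,0,0,0,0,-30],
    [0.5,0,0,0,0,0,-40],
    [0.5,0,0,0,0,0,-50],
    [0.5,0,0,0,0,0,-60],
    [0.5,0,0,0,0,0,-70],
    [0.5,0,0,0,0,0,-80],
    [0.5,0,0,0,0,0,-90],
    [0.5,0,0,0,0,0,-90]
  ]
}}

```text
clock: 41.28
position: [568.6, 354.0, 3.5]
ee_rot: [0.987, -0.158, -0.0, 0.0]
contact_force: [0.2, 0.1, -1.0]
gripper_width: 43.2
grasp_force: 0.0
```

{"fn": "servo_tool", "kwargs": {
  "increments": [
    [0.35,0,0,0,0,0,0],
    [0.28,0,0,0,0,0,0],
    [0.15,0,0,0,0,0,0],
    [0.15,0,0,0,0,0,0],
    [0.15,0,0,0,0,0,0],
    [0.15,0,0,0,0,0,0]
  ]
}}

```text
clock: 42.02
position: [568.8, 354.0, 3.9]
ee_rot: [0.988, -0.157, 0.0, 0.0]
contact_force: [0.0, -0.6, 2.5]
gripper_width: 16.8
grasp_force: 58.6
```

```bash
python3 go.py 596.3 109.3 175 -18
```

```text
pos [568.8 354.    3.9] yaw -18.04 shift [ 0.102   0.2241 -0.1711] turn [ 0.   -0.01 -0.04] F [ 0.  -0.6  2.5] w 16.8 gf 58.6 t 42.02 j [ 0.8   0.65 -0.1   0.   -0.83  0.46]
```

{"fn": "servo_tool", "kwargs": {
  "increments": [
    [0.15,0,0,-0.005,0,0,0],
    [0.15,0,0,-0.02,0,0,0],
    [0.15,0,0,-0.05,0,0,0],
    [0.15,0,0,-0.09,0,0,0],
    [0.15,0,0,-0.13,0,0,0],
    [0.15,0.005,0.01,-0.165,0,0,0],
    [0.15,0.02,0.045,-0.171,0,0,0],
    [0.15,0.04,0.089,-0.171,0,0,0],
    [0.15,0.06,0.132,-0.171,0,0,0],
    [0.15,0.08,0.176,-0.171,0,0,0],
    [0.15,0.095,0.209,-0.171,0,0,0],
    [0.15,0.102,0.2241,-0.171,0,0,0]
  ]
}}

```text
clock: 43.52
position: [596.5, 107.7, 175.9]
ee_rot: [0.987, -0.158, 0.001, -0.0]
contact_force: [-0.6, 0.7, -1.9]
gripper_width: 16.9
grasp_force: 58.7
```

{"fn": "servo_tool", "kwargs": {
  "increments": [
    [0.15,0,0,0,0,0,0],
    [0.15,0,0,0,0,0,0],
    [0.15,0,0,0,0,0,0],
    [0.15,0,0,0,0,0,0],
    [0.15,0,0,0,0,0,0]
  ]
}}

```text
clock: 44.15
position: [596.3, 109.8, 174.6]
ee_rot: [0.988, -0.156, -0.0, 0.0]
contact_force: [0.1, -0.2, -0.4]
gripper_width: 16.7
grasp_force: 58.7
```

```bash
python3 go.py 596.3 109.3 142 -18;  python3 - <<'E'
from fit import *
i=arm.get_image('scene');p=arm.read_state()['position'];print(p)
a=cv2.resize(i['color'][175:285,265:375],(480,480),interpolation=cv2.INTER_CUBIC)
for o in outline('lid',(p[0],p[1],p[2]-3.9))[:1]+outline('tumbler_small',(596.3,109.3,68))[-1:]:
    cv2.polylines(a,[((np.array([proj(i,P) for P in o])-[265,175]+.5)*480/110).astype(np.int32).reshape(-1,1,2)],True,(255,0,0))
save({'color':a},'c10.png')
E
```

```text
pos [596.3 109.8 174.6] yaw -18.0 shift [0.0002 0.0005 0.0326] turn [0.01 0.01 0.  ] F [ 0.1 -0.2 -0.4] w 16.7 gf 58.7 t 44.15 j [ 0.45  0.38 -0.09  0.   -1.11  0.81]
[596.26787734 109.72501254 174.67990831]
```

View pics/c10.png

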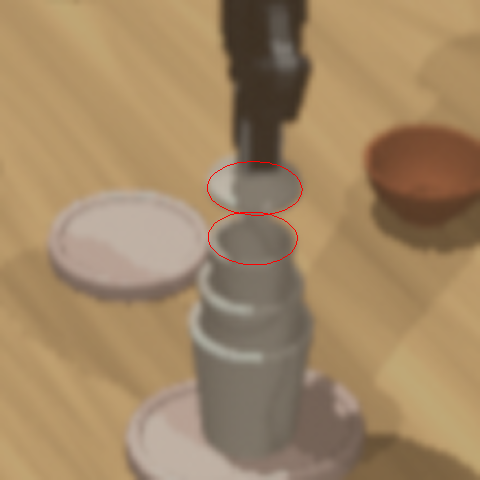

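The lid disc is centred at about (253,187), above the small rim at (252,238), and close to level. I lower it.

{"fn": "servo_tool", "kwargs": {
  "increments": [
    [0.15,0,0.0003,0.008,0,0,0],
    [0.15,0,0.0003,0.016,0,0,0],
    [0.15,0,0.0003,0.022,0,0,0],
    [0.15,0,0.0003,0.026,0,0,0],
    [0.15,0,0.0003,0.029,0,0,0],
    [0.15,0,0.0003,0.031,0,0,0],
    [0.15,0,0.0003,0.031,0,0,0],
    [0.15,0,0.0003,0.031,0,0,0]
  ]
}}

```text
clock: 45.2
position: [596.3, 109.1, 144.0]
ee_rot: [0.988, -0.157, 0.0, -0.0]
contact_force: [0.2, -0.5, -0.9]
gripper_width: 16.9
grasp_force: 58.7
```

{"fn": "servo_tool", "kwargs": {
  "increments": [
    [0.15,0,0,0.0005,0,0,0],
    [0.15,0,0,0.001,0,0,0],
    [0.15,0,0,0.0015,0,0,0],
    [0.15,0,0,0.0015,0,0,0]
  ]
}}

```text
clock: 45.7
position: [596.4, 109.2, 142.6]
ee_rot: [0.988, -0.157, 0.0, -0.0]
contact_force: [1.0, -1.1, 1.2]
gripper_width: 17.0
grasp_force: 58.8
```

{"fn": "servo_tool", "kwargs": {
  "increments": [
    [0.15,0,0,0.0004,0,0,0],
    [0.15,0,0,0.0008,0,0,0],
    [0.15,0,0,0.0008,0,0,0]
  ]
}}

```text
clock: 46.08
position: [596.8, 109.3, 142.3]
ee_rot: [0.988, -0.157, 0.001, -0.0]
contact_force: [-0.4, 0.1, 5.8]
gripper_width: 17.1
grasp_force: 59.2
```

{"fn": "servo_tool", "kwargs": {
  "increments": [
    [0.22,0,0,0,0,0,0],
    [0.3,0,0,0,0,0,0],
    [0.45,0,0,0,0,0,0],
    [0.6,0,0,0,0,0,0],
    [0.6,0,0,0,0,0,0],
    [0.6,0,0,-0.015,0,0,0],
    [0.6,0,0,-0.04,0,0,0],
    [0.6,0,0,-0.08,0,0,0],
    [0.6,0,0,-0.12,0,0,0],
    [0.6,0,0,-0.13,0,0,0],
    [0.6,0,0,-0.13,0,0,0]
  ]
}}

```text
clock: 47.45
position: [596.3, 109.2, 272.4]
ee_rot: [0.988, -0.157, 0.001, -0.001]
contact_force: [0.1, -0.1, -0.8]
gripper_width: 51.5
grasp_force: 0.0
```

```bash
python3 go.py 596 109 200;  python3 - <<'E'
from fit import *
i=arm.get_image('scene');j=arm.get_image('top')
a=cv2.resize(i['color'][175:285,265:375],(480,480),interpolation=cv2.INTER_CUBIC)
for n,z in(('lid',138),('tumbler_small',68),('tumbler_medium',40),('tumbler_large',12)):
    o=outline(n,(596.3,109.3,z))[0 if n=='lid' else -1]
    cv2.polylines(a,[((np.array([proj(i,P) for P in o])-[265,175]+.5)*480/110).astype(np.int32).reshape(-1,1,2)],True,(255,0,0))
c=np.zeros((480,790,3),np.uint8);c[:,:480]=a;c[:232,480:]=cv2.resize(j['color'],(310,232));c[240:472,480:]=cv2.resize(i['color'],(310,232))
save({'color':c},'c11.png')
E
```

```text
pos [596.3 109.2 272.4] yaw -18.04 shift [-0.0003  0.0004  0.0724] turn [0. 0. 0.] F [ 0.1 -0.1 -0.8] w 51.5 gf 0.0 t 47.45 j [ 0.45  0.32  0.07 -0.   -1.32  0.81]
```

View pics/c11.png

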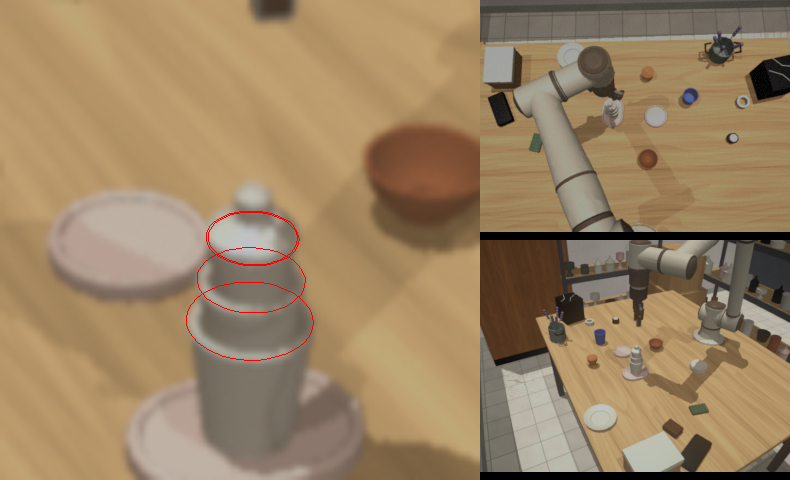

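The lid sits level at (253,238) on the small rim. All the rims match their seated projections, and the bowl and other items are where they were. I hand the job in.

```bash
python3 -c "
from bench import arm
print(arm.job_done())"
```

```text
the job is handed in; nothing more can be done
None
```

The tumbler set is nested on the oval tray in the order asked, with the lid on and everything upright and seated in the last picture; the job was handed in at about 47 s of the 120 s allowed, and the call returned no verdict.

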